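Seat the spray-line filter cap on its pin and hold it home

ROBOT

A 6-joint arm with a two-finger parallel gripper is mounted at the origin on a cart in front of the work surface, level with it; the furniture and walls round the work are solid. World frame = base frame: x ahead of the robot, y to its left, z up, the work surface at z = 0. Lengths are in m, angles in degrees, forces in N, time in s.
With the tool pointing down it reaches from about 0.4 to 0.825 m from the base axis. Payload 7 kg.
Tool frame: the origin (TCP) lies at the very end of the fingers, on their centre line; the grasp point (between the pads) lies 19 mm behind it; z points along the fingers, y is the line along which they close (so a half turn about z gives the same grasp; the last joint's range is limited). The gripper opens to 88 mm and grips with 3 to 60 N. Pads are 19 mm wide; open, the fingers measure 130 mm over their backs; the gripper's body (78 mm by 193 mm) begins 47 mm behind the grasp point.
Start: joints at [-56.774, 20.546, 0.682, 0, -70.136, -16.507], TCP at [0.194, -0.646, 0.2] pointing down, gripper open.
Joint ranges: [-176.03, 176.03], [-82.01, 121.73], [-58.28, 71.71], [-173.87, 95.51], [-174.79, -0.11], [-173.66, 173.66]. Speed limits (degrees/s): [136.94, 136.94, 172.46, 180, 180, 180].

INTERFACE

Orientations are given as [roll, pitch, yaw] about the fixed x, y, z axes, in that order (R = Rz(yaw) Ry(pitch) Rx(roll)).
In Python, from plant import ctrl, cams, workorder gives the robot as it stands.
- The arm moves only by the tool play_rows, never from a script. Its argument "motion" is a list of rows, each an object of numbers: "x", "y", "z": the shift along the tool's x, y, z normalised to -1 to 1, where 1 is 0.025 m; "rx", "ry", "rz": the turn, a rotation vector about the tool's x, y, z normalised to -1 to 1, where 1 is 4 degrees. A call has 1 to 20 rows; each row shifts and turns the commanded pose from where the row before left it, along the tool's axes as they then stand; what a row does not reach is not made up. A row lasts 1/8 s, in which the tool goes at most 62.5 mm and 10.7 degrees, less where a joint would pass 70% of its speed; a pose out of reach is approached as far as the arm can. A call with a number of a shift or a turn outside -1 to 1 is refused whole. A call with a gripper value outside its range is refused whole. "fingers" is the opening, from -1 (shut) to 1 (fully open), set as the call begins (left out, the last holds). The fingers move at their own pace and stop on an object; the grip force is fixed at half the most. Time passes only in rows, so rows that do not move let the fingers close. It gives the time, the measured TCP pose, the force, the opening and the grip force at its end, in the units of the state.
- ctrl.get_obs(): the state, without advancing time (a new reading comes with each control period).
- cams.snapshot(name): name is "scene" or "side" or "wrist"; returns the picture (400x640x3 uint8, blue, green, red); there is no depth.
- cams.get_calibration(name): a dict with "vertical_fov" (degrees; the focal length in pixels is half the picture's height over the tangent of half this angle, whatever the lens; pixels are square), "cx", "cy" (the principal point, pixels), "k1" (the pictures are not rectified: a ray, as slopes to the right and down, at radius r is drawn at 1 + k1 r^2 times it, then the intrinsics apply), "position" and "rotation" of the camera in the world. Camera axes: x right, y up, looking along -z (the intrinsics and any distortion apply to the point x, -y, -z); pixel columns grow to the right and rows downward; lengths in m; the calibration is good to about 2 mm. A picture is of the moment at which its call begins: read the wrist's pose just before it. get_calibration takes no time and is no camera call; for the wrist camera it gives the pose at the moment of the call.
- workorder.close_job(): hands the job in; it is judged then, once.
The state is a dict: "clock": time; "joint_pos": joint angles; "qvel": joint speeds; "tau": joint torques, N m; "tool_pos": TCP position; "orientation": TCP orientation; "force": force on the tool from outside, world axes, zero at the start; "moment": the same for the moment, N m; "opening": finger opening in m; "gripper_force": force on a finger pad.
Only numpy, scipy, OpenCV 4.12 (cv2) and the standard library are available. Lean on these libraries where they do the work, as an engineer would, in place of code of your own. Each camera call takes 0.05 s, during which the arm holds its last target. There are 200 camera calls.

TASK

First slide the square foot of the spray filter into the inside corner of the steel fence on the bench, flat against both strips, its brass inlet stub pointing away from the far strip, with the cap still up. Then turn the knurled cap until one of its hidden keyways lines up with the pin, push the cap fully home against its spring, and finish while still holding it pushed home with the foot square in the corner. Leave the tin, the tape roll and the sanding block where they are.

Things in the scene. Friction and masses are not known exactly. Their poses are not given: they have to be found in the camera images.
- fence: Plain steel L fence fixed to the bench: strips 18 mm wide, 14 mm high. Origin: inside corner, bench height. Inside face of the far strip: plane x = 0 (strip at +x, y from -160 to 18 mm); of the side strip: plane y = 0 (strip at +y, x from -160 to 0 mm). With the filter flush in the corner, its origin is at x = -34, y = -34 mm here and its axes are parallel to these.
- filter_body: Loose spray filter standing on the bench, about 0.9 kg in all. Square aluminium foot 68 x 68 mm, 38 mm high; origin: centre of its underside, x and y normal to its faces, z up (axis of the cap). It slides on the bench. The foot can be gripped from above across its +y and -y faces, above the fence's height, straddling the cap (cap's top is 87 mm up).
- inlet (a point): outer end of the brass inlet stub, 52 mm from the filter's origin along its -x, 20 mm up: a 15 mm pipe with a 22 mm flange on the foot's -x face. It starts within 20 degrees of pointing along the fence's -x.
- cap_grip (a point): point on the cap's axis, half way up its knurled side: 68.5 mm above the bench when up, 56.5 mm when home; does not turn with the cap. The dark steel cap has 56 mm diameter, 37 mm height; its lower rim is 50 mm above the bench when up, 12 mm above the foot. Grip it across its diameter. It turns easily both ways without limit and cannot come off.
- cap_travel (a joint): how far the cap is pushed down (m): 0 up, 0.0045 stopped by the pin (to 0.0065 if forced), 0.012 home. Three unseen keyways, 120 degrees apart inside the cap; it passes the pin only with one within 6 degrees of it. From the start, 25 to 95 degrees of turning either way finds one. Once over the pin it no longer turns. The spring lifts it with 4 N when up, 11 N when home; let go, it rises.
- tin_small_b: bystander: small paint tin, 75 mm diameter, 62 mm high; origin at the centre of its underside
- masking_tape: bystander: roll of tape lying flat, 104 mm diameter, 24 mm high; origin at the centre of its underside
- sanding_block: bystander: sanding block 64 x 118 mm, 30 mm high; origin at the centre of its underside
Not all that is in view belongs to the job. What is shaped like the filter_body but green or purple is not meant.

How it is judged (in metres and radians):
On the way:
1. the filter's foot stands flat on the bench, square and flush in the fence corner (within 3 mm of both strips, 2 degrees), cap still up (x of filter_body in the frame of fence above -0.037 m and y of filter_body in the frame of fence above -0.037 m and angle between the x axis of filter_body and the x axis of fence, either way round below 0.035 rad and height (world z) of filter_body below 0.004 m and value of joint cap_travel below 0.007 m), for 0.2 s.
At the end, for the whole second after the job is handed in: The fingers hold the cap at least 10.5 mm down (home is 12 mm) with at least 3 N of contact through the last second, while the foot stands still and flat on the bench within 3 mm of both fence strips and square to them within 2 degrees (x of filter_body in the frame of fence above -0.037 m and y of filter_body in the frame of fence above -0.037 m and angle between the x axis of filter_body and the x axis of fence, either way round below 0.035 rad and height (world z) of filter_body below 0.004 m and angle between filter_body's own z axis and vertical below 0.05 rad and value of joint cap_travel above 0.0105 m and contact force between the fingers and filter_body above 3 N and linear speed of filter_body below 0.02 m/s); the arm keeps its last pose, push and grip.
It fails at once if the tin, the tape roll or the sanding block was moved more than 20 mm (distance of any of tin_small_b, masking_tape, sanding_block from where it was at the start of the episode above 0.02 m).
It fails at once if the filter was tipped over (angle between filter_body's own z axis and vertical above 0.5 rad).
It also fails if it takes over 64 s, if anything falls off the work surface, if the arm or the gripper's body presses on something with over 40 N, if the wrist force passes 120 N, or if a joint passes its speed limit or range.

## Working session

There is one attempt and no reset: what is moved stays moved. The work goes in short steps, Python scripts to look and compute and a tool call to move; the robot and the scene stay as the last step left them, time stands still between calls to the robot, and variables do not carry over. Pictures are saved under pics/ and viewed, at most 10 in all, crops included, and the job is handed in when it is done.

Besides the shell and the picture viewer there is one more tool, called after ">>>" as name(argument=value, ...), one argument or row to a line, values as JSON. play_rows: Moves the arm, as the interface text tells. Its arguments: {"type":"object","properties":{"motion":{"type":"array"},"fingers":{"type":"number"}},"required":["motion"]}

```bash
mkdir -p pics; cat > h.py <<'E'
import numpy as np, cv2
from plant import ctrl, cams, workorder
from scipy.spatial.transform import Rotation as R
def cal(n):
    c=cams.get_calibration(n); f=200/np.tan(np.radians(c["vertical_fov"])/2); return c,f
def Rm(c):
    r=np.array(c["rotation"],float); return r if r.shape==(3,3) else R.from_quat(r).as_matrix()
def ray(n,u,v,z,c=None):
    c=c or cams.get_calibration(n); f=200/np.tan(np.radians(c["vertical_fov"])/2)
    k=np.array([[f,0,c["cx"]],[0,f,c["cy"]],[0,0,1]])
    p=cv2.undistortPoints(np.array([[[u,v]]],float),k,np.array([c["k1"],0,0,0,0.]),None,None,None,(3,100,1e-10)) if 0 else cv2.undistortPoints(np.array([[[u,v]]],float),k,np.array([c["k1"],0,0,0.]))
    x,y=p[0,0]; d=Rm(c)@np.array([x,-y,-1]); o=np.array(c["position"]); return o+d*(z-o[2])/d[2]
def proj(c,P):
    f=200/np.tan(np.radians(c["vertical_fov"])/2)
    q=(np.atleast_2d(P)-np.array(c["position"]))@Rm(c); x=q[:,0]/-q[:,2]; y=-q[:,1]/-q[:,2]
    s=1+c["k1"]*(x*x+y*y); return np.c_[f*x*s+c["cx"],f*y*s+c["cy"]]
E
python3 - <<'E'
from h import *
for n in("scene","side","wrist"):
    print(n,cams.get_calibration(n)); cv2.imwrite(f"pics/{n}0.png",cams.snapshot(n))
print(ctrl.get_obs())
E
```

```text
scene {'vertical_fov': 50.47623273994016, 'cx': 317.88239944535485, 'cy': 197.92373694355825, 'k1': -0.08792452042296615, 'position': array([-0.24252151,  0.5551715 ,  0.90607657]), 'rotation': array([  50.16170621,   -0.81443722, -123.89642914])}
side {'vertical_fov': 56.07929961249254, 'cx': 318.7883162232705, 'cy': 200.67331623748655, 'k1': -0.04307338758949993, 'position': array([ 0.49067334, -1.00658394,  0.50350868]), 'rotation': array([67.57853529,  1.0021806 , -3.41627966])}
wrist {'vertical_fov': 68.03100547416464, 'cx': 323.42646026171525, 'cy': 203.57774401857844, 'k1': -0.023246486691760472, 'position': array([ 0.12255097, -0.6681247 ,  0.38401837]), 'rotation': array([-1.59728269e+01, -9.81314136e-02,  1.06706209e+02])}
{'clock': 0.15, 'joint_pos': array([-5.67750717e+01,  2.05803757e+01,  6.47222038e-01, -1.62340387e-02,
       -7.01348847e+01, -1.65061420e+01]), 'qvel': array([ 0.04497539, -0.07930139,  0.11824734,  0.12063531, -0.01302683,
       -0.01962448]), 'tau': array([-1.65111782e-03, -5.83277714e+01,  2.93290508e+01,  7.00123563e+00,
        8.77481885e-03, -1.07437629e-04]), 'tool_pos': array([ 0.19404489, -0.64609976,  0.19886192]), 'orientation': array([ 1.79930429e+02, -4.69861278e-03, -1.63286736e+02]), 'force': array([ 0.71992284, -0.24320612,  0.13412329]), 'moment': array([ 0.01507179, -0.00350853,  0.01431772]), 'gripper_force': 0.0, 'opening': 0.08756942441954216}
```

```bash
sed -i 's/^    r=np.array(c\["rotation"\].*/    return R.from_euler("xyz",c["rotation"],degrees=True).as_matrix()/' h.py; echo ok
```

```text
ok
```

View pics/scene0.png

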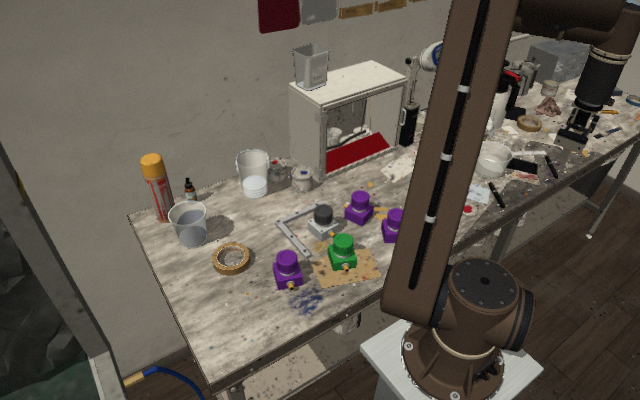

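View pics/side0.png

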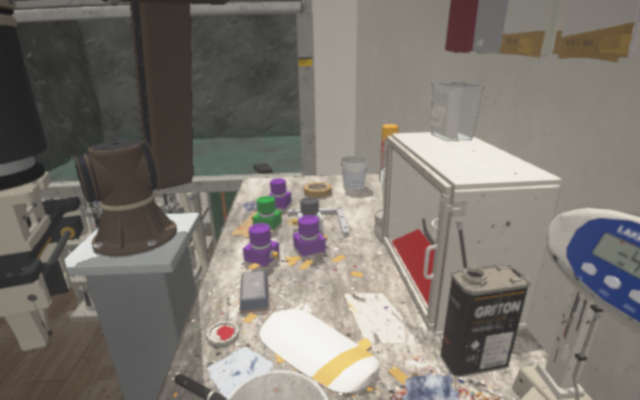

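Candidates in the scene view: purple (287,268), (360,206) and (395,225), green (342,250), and bare aluminium with a dark cap at (323,218). Only the last fits, since it is neither green nor purple and stands beside the L fence at (280-325, 205-250). I'll enlarge that area to confirm.

```bash
python3 - <<'E'
from h import *
a=np.mean([cams.snapshot("scene").astype(float) for _ in range(4)],0).astype(np.uint8)
cv2.imwrite("pics/crop1.png",cv2.resize(a[185:265,260:370],None,fx=7,fy=7,interpolation=cv2.INTER_CUBIC))
for u,v,z in[(323,209,.087),(280,219,.014),(325,205,.014),(231,258,.012),(287,257,.087),(343,239,.087),(360,195,.087),(395,214,.087),(303,176,.06)]: print(u,v,ray("scene",u,v,z).round(3))
for u,v,z in[(310,201,.087),(255,275,.03),(317,187,.02)]: print("side",u,v,ray("side",u,v,z).round(3))
E
```

```text
323 209 [0.516 0.014 0.087]
280 219 [0.617 0.103 0.014]
325 205 [ 0.596 -0.051  0.014]
231 258 [0.554 0.299 0.012]
287 257 [0.412 0.198 0.087]
343 239 [0.385 0.038 0.087]
360 195 [ 0.508 -0.118  0.087]
395 214 [ 0.384 -0.149  0.087]
303 176 [ 0.714 -0.042  0.06 ]
side 310 201 [0.518 0.002 0.087]
side 255 275 [ 0.382 -0.284  0.03 ]
side 317 187 [0.553 0.297 0.02 ]
```

View pics/crop1.png

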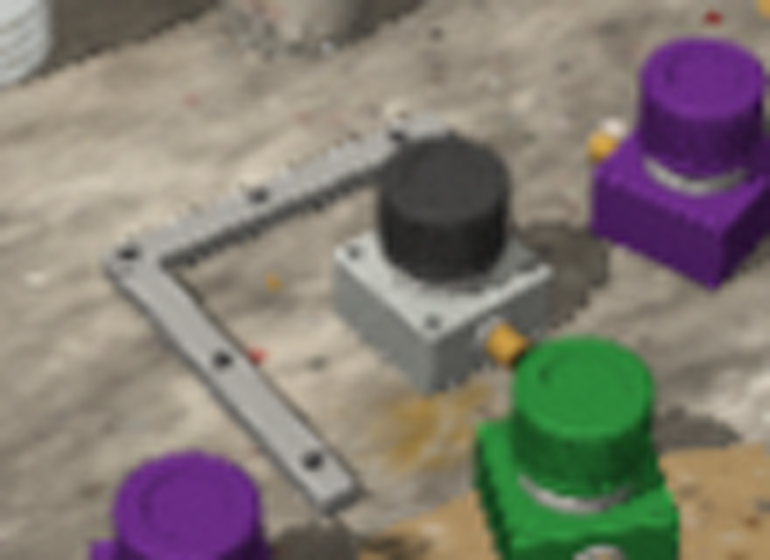

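The crop shows the target clearly: dark cap, bare foot, brass stub pointing toward the robot, and the fence corner at far left. Next I'll move above it for a wrist view.

>>> play_rows(
  motion=[
    {"x": -0.9,"y": 1,"z": -0.1},
    {"x": -0.9,"y": 1,"z": -0.1},
    {"x": -0.9,"y": 1,"z": -0.1},
    {"x": -0.9,"y": 1,"z": -0.1},
    {"x": -0.9,"y": 1,"z": -0.1},
    {"x": -0.9,"y": 1,"z": -0.1},
    {"x": -0.9,"y": 1,"z": -0.1},
    {"x": -0.9,"y": 1,"z": -0.1},
    {"x": -0.9,"y": 1,"z": -0.1},
    {"x": -0.9,"y": 1,"z": -0.1},
    {"x": -0.9,"y": 1,"z": -0.1},
    {"x": -0.9,"y": 1,"z": -0.1},
    {"x": -0.9,"y": 1,"z": -0.1},
    {"x": -0.9,"y": 1,"z": -0.1},
    {"x": -0.9,"y": 1,"z": -0.1},
    {"x": -0.9,"y": 1,"z": -0.1},
    {"x": -0.9,"y": 1,"z": -0.1},
    {"x": -0.9,"y": 1,"z": -0.1},
    {"x": -0.9,"y": 1,"z": -0.1},
    {"x": -0.9,"y": 1,"z": -0.1},
  ],
  fingers=1,
)

```text
$.motion[0]: bad value
```

>>> play_rows(
  motion=[
    {"rz": 1,"y": 0.5},
    {"rz": 1,"y": 0.5},
    {"rz": 1,"y": 0.5},
    {"rz": 1},
    {"rz": 1},
    {"rz": 1},
    {},
    {},
  ],
)

```text
$.motion[0]: bad value
```

```bash
python3 - <<'E'
from h import *
o=ctrl.get_obs();print(o["tool_pos"],o["orientation"],o["joint_pos"],o["clock"])
c=cams.get_calibration("wrist");a=cams.snapshot("wrist");cv2.imwrite("pics/w1.png",a);print(c)
import pickle;pickle.dump(c,open("w1.pkl","wb"))
E
```

```text
[ 0.19412521 -0.64634263  0.19933975] [ 1.79978335e+02 -8.53964618e-04 -1.63284669e+02] [-5.67746893e+01  2.05571167e+01  6.71161641e-01 -5.67565384e-03
 -7.01350591e+01 -1.65080500e+01] 0.35
{'vertical_fov': 68.03100547416464, 'cx': 323.42646026171525, 'cy': 203.57774401857844, 'k1': -0.023246486691760472, 'position': array([ 0.12258615, -0.66827095,  0.3846314 ]), 'rotation': array([-1.59782771e+01, -3.50762177e-02,  1.06710800e+02])}
```

View pics/w1.png

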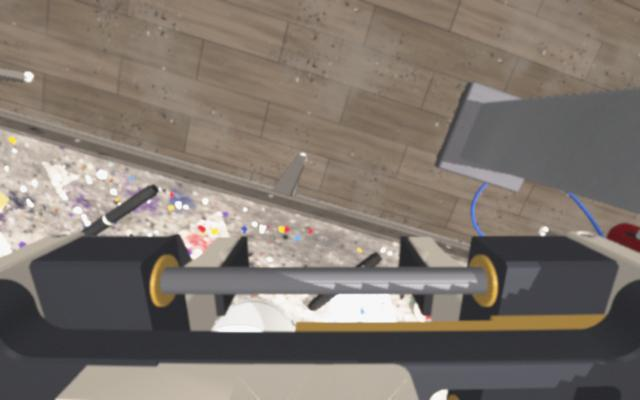

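>>> play_rows(
  motion=[
    {"x": -1,"y": 1,"z": -0.1,"rx": 0,"ry": 0,"rz": 0},
    {"x": -1,"y": 1,"z": -0.1,"rx": 0,"ry": 0,"rz": 0},
    {"x": -1,"y": 1,"z": -0.1,"rx": 0,"ry": 0,"rz": 0},
    {"x": -1,"y": 1,"z": -0.1,"rx": 0,"ry": 0,"rz": 0},
    {"x": -1,"y": 1,"z": -0.1,"rx": 0,"ry": 0,"rz": 0},
    {"x": -1,"y": 1,"z": -0.1,"rx": 0,"ry": 0,"rz": 0},
    {"x": -1,"y": 1,"z": -0.1,"rx": 0,"ry": 0,"rz": 0},
    {"x": -1,"y": 1,"z": -0.1,"rx": 0,"ry": 0,"rz": 0},
    {"x": -1,"y": 1,"z": -0.1,"rx": 0,"ry": 0,"rz": 0},
    {"x": -1,"y": 1,"z": -0.1,"rx": 0,"ry": 0,"rz": 0},
    {"x": -1,"y": 1,"z": -0.1,"rx": 0,"ry": 0,"rz": 0},
    {"x": -1,"y": 1,"z": -0.1,"rx": 0,"ry": 0,"rz": 0},
    {"x": -1,"y": 1,"z": -0.1,"rx": 0,"ry": 0,"rz": 0},
    {"x": -1,"y": 1,"z": -0.1,"rx": 0,"ry": 0,"rz": 0},
    {"x": -1,"y": 1,"z": -0.1,"rx": 0,"ry": 0,"rz": 0},
    {"x": -1,"y": 1,"z": -0.1,"rx": 0,"ry": 0,"rz": 0},
    {"x": -1,"y": 1,"z": -0.1,"rx": 0,"ry": 0,"rz": 0},
    {"x": -1,"y": 1,"z": -0.1,"rx": 0,"ry": 0,"rz": 0},
    {"x": -1,"y": 1,"z": -0.1,"rx": 0,"ry": 0,"rz": 0},
    {"x": -1,"y": 1,"z": -0.1,"rx": 0,"ry": 0,"rz": 0},
  ],
  fingers=1,
)

```text
clock: 2.9
tool_pos: [0.5296, -0.0226, 0.2499]
orientation: [180.0, 0.0, -163.3]
force: [0.7, 0.4, -0.5]
opening: 0.0877
gripper_force: 0.0
```

>>> play_rows(
  motion=[
    {"x": -0.6,"y": 0.5,"z": 0,"rx": 0,"ry": 0,"rz": 1},
    {"x": -0.6,"y": 0.5,"z": 0,"rx": 0,"ry": 0,"rz": 1},
    {"x": -0.6,"y": 0.5,"z": 0,"rx": 0,"ry": 0,"rz": 1},
    {"x": 0,"y": 0.5,"z": 0,"rx": 0,"ry": 0,"rz": 1},
    {"x": 0,"y": 0,"z": 0,"rx": 0,"ry": 0,"rz": 1},
    {"x": 0,"y": 0,"z": 0,"rx": 0,"ry": 0,"rz": 1},
    {"x": 0,"y": 0,"z": 0,"rx": 0,"ry": 0,"rz": 0},
    {"x": 0,"y": 0,"z": 0,"rx": 0,"ry": 0,"rz": 0},
  ],
)

```text
clock: 3.9
tool_pos: [0.5637, 0.0351, 0.2496]
orientation: [180.0, 0.0, 172.8]
force: [-0.1, 0.5, 1.0]
opening: 0.0878
gripper_force: 0.0
```

```bash
python3 - <<'E'
from h import *
o=ctrl.get_obs();print(o["tool_pos"],o["orientation"],o["joint_pos"],o["clock"])
c=cams.get_calibration("wrist");a=cams.snapshot("wrist");cv2.imwrite("pics/w1.png",a);print(c)
cv2.imwrite("pics/w1b.png",cv2.resize(a[0:300,80:480],None,fx=2,fy=2,interpolation=cv2.INTER_CUBIC))
import pickle;pickle.dump(c,open("w1.pkl","wb"))
E
```

```text
[0.56368474 0.03508247 0.24960964] [1.79995939e+02 2.09679552e-03 1.72802359e+02] [ 2.34122659e+01  8.50365226e+00 -8.96010540e+00 -2.54503555e-03
 -7.25323698e+01 -1.20609143e+02] 3.9
{'vertical_fov': 68.03100547416464, 'cx': 323.42646026171525, 'cy': 203.57774401857844, 'k1': -0.023246486691760472, 'position': array([0.4895782 , 0.04388332, 0.4349116 ]), 'rotation': array([-1.59816957e+01, -1.70056498e-02,  8.27954024e+01])}
```

View pics/w1b.png

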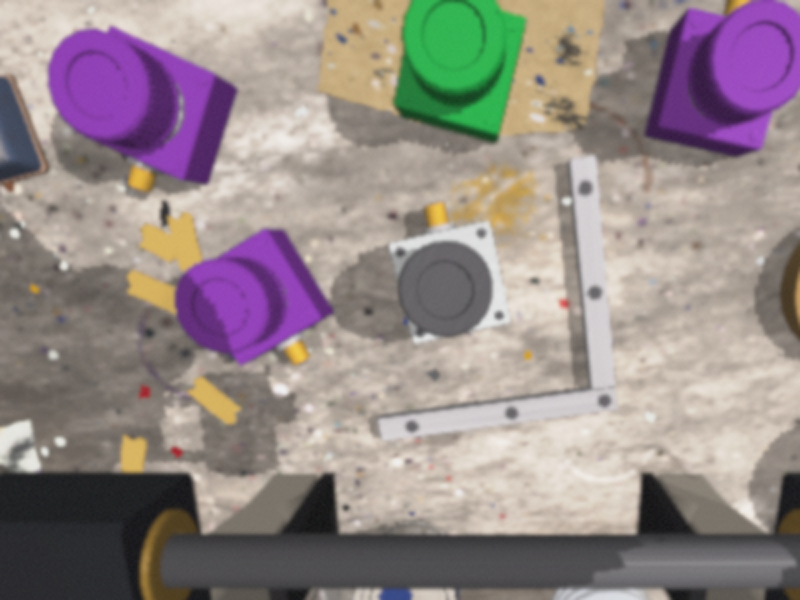

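The wrist view shows the foot corners at crop (390,247), (487,222), (508,322) and (415,342), with the stub at the top (toward the robot). The fence's inner corner is near (588,390). I'll convert these to poses and overlay the models to check them.

```bash
cat > m.py <<'E'
from h import *
import pickle
c=pickle.load(open("w1.pkl","rb"))
P=lambda u,v,z: ray("wrist",80+u/2,v/2,z,c)[:2]
C=np.array([P(*p,.038) for p in[(390,247),(487,222),(508,322),(415,342)]])
e=C-np.roll(C,-1,0);print("foot sides",np.linalg.norm(e,axis=1).round(4),"centre",C.mean(0).round(4))
a=np.degrees(np.arctan2(e[:,1],e[:,0]))%90;print("ang",a.round(2))
print("cap",P(445,290,.087).round(4))
q=[P(570,160,.014),P(588,388,.014),P(378,418,.014),P(590,390,.014),P(598,158,.014),P(614,406,.014),P(383,438,.014)]
for p in q: print(p.round(4))
E
python3 m.py
```

```text
foot sides [0.0647 0.0656 0.0641 0.0637] centre [0.5159 0.0162]
ang [6.61 5.17 4.94 5.67]
cap [0.5155 0.0163]
[0.4471 0.1049]
[0.604  0.1042]
[ 0.6074 -0.0524]
[0.6057 0.1056]
[0.4481 0.1235]
[0.6201 0.1222]
[ 0.6233 -0.0515]
```

```bash
cat > fit.py <<'E'
from h import *
import pickle
from scipy.optimize import least_squares
from scipy.ndimage import map_coordinates, gaussian_filter
def fit(img,c,segs,p0,z,span=6,it=4):
    g=gaussian_filter(img.astype(float).mean(2),1.0); p=np.array(p0,float)
    W=lambda p,q: np.c_[(R.from_euler("z",p[2]).as_matrix()[:2,:2]@np.array(q).T).T+p[:2],np.full(len(q),z)]
    for k in range(it):
        L=[];N=[];E=[]
        for a,b in segs:
            q=np.linspace(a,b,42)[3:-3]; u=proj(c,W(p,q)); t=u[-1]-u[0]; n=np.array([-t[1],t[0]])/np.hypot(*t)
            s=np.arange(-span,span+.1,.25); pts=u[:,None]+s[None,:,None]*n
            v=map_coordinates(g,[pts[...,1],pts[...,0]],order=1); d=np.abs(np.gradient(v,axis=1)).mean(0)  # mean profile
            dd=np.abs(np.gradient(v,axis=1))*np.exp(-(s/span*1.2)**2); off=s[dd.argmax(1)]
            m=np.median(off); ok=abs(off-m)<1.5
            L+=list(q[ok]);N+=[n]*ok.sum();E+=list((u+off[:,None]*n)[ok])
        L,N,E=map(np.array,(L,N,E))
        r=least_squares(lambda p:((proj(c,W(p,L))-E)*N).sum(1),p,loss="soft_l1",x_scale=[.01,.01,.1]); p=r.x; span=max(2.5,span*.7)
    return p,np.sqrt(np.mean(r.fun**2)),len(L)
h=.034
foot=[((-h,-h),(-h,h)),((-h,h),(h,h)),((h,h),(h,-h)),((h,-h),(-h,-h))]
FIN=[((-.16,0),(0,0)),((0,-.16),(0,0))]
FOUT=[((-.16,.018),(.018,.018)),((.018,-.16),(.018,.018))]
E
python3 - <<'E'
from fit import *
c=pickle.load(open("w1.pkl","rb")); im=cv2.imread("pics/w1.png")
for n,s,p,z in(("in",FIN,(.606,.1045,0),.014),("out",FOUT,(.606,.1045,0),.014),("both",FIN+FOUT,(.606,.1045,0),.014),("foot",foot,(.5157,.0163,.098),.038)):
    p,e,k=fit(im,c,s,p,z); print(n,p[:2].round(4),np.degrees(p[2]).round(2),e.round(2),k)
    for a,b in s:
        M=R.from_euler("z",p[2]).as_matrix()[:2,:2]; w=[np.r_[M@np.array(x)+p[:2],z] for x in(a,b)]; u=proj(c,w); 
        if n!="both": cv2.line(im,*[tuple(int(round(t*16)) for t in x) for x in u],(0,0,255) if n=="in" else (255,0,0),1,cv2.LINE_AA,4)
cv2.imwrite("pics/ov.png",cv2.resize(im[80:230,250:400],None,fx=4,fy=4,interpolation=cv2.INTER_NEAREST))
E
```

```text
in [0.6059 0.1065] 0.66 0.14 72
out [0.6066 0.1042] -0.32 0.46 71
both [0.6075 0.1066] 0.37 0.34 134
foot [0.5152 0.0156] 4.74 0.39 135
```

View pics/ov.png

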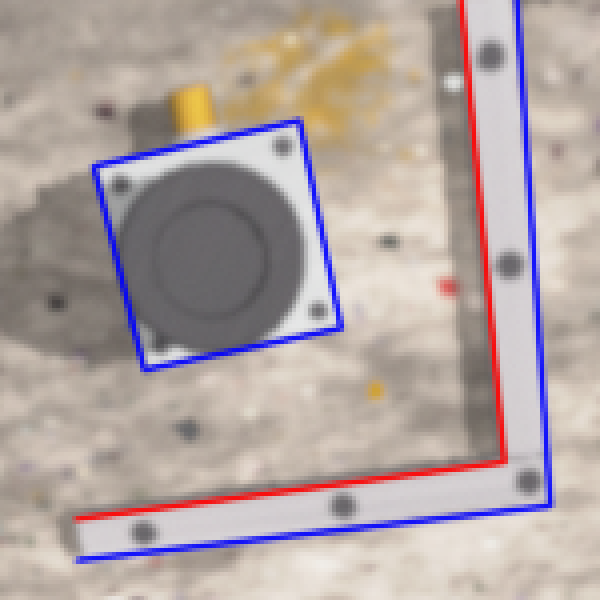

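Both models fit: the foot is at (0.515, 0.016) with yaw 4.7°, and the fence is at about (0.607, 0.1055) with yaw 0.3°. Now I'll line up over the foot and go down straddling the cap.

>>> play_rows(
  motion=[
    {"x": 0.91,"y": -0.5,"z": 0,"rx": 0,"ry": 0,"rz": 0},
    {"x": 0.91,"y": -0.5,"z": 0,"rx": 0,"ry": 0,"rz": 0},
    {"x": 0,"y": 0,"z": 0.8,"rx": 0,"ry": 0,"rz": -1},
    {"x": 0,"y": 0,"z": 0.8,"rx": 0,"ry": 0,"rz": -1},
    {"x": 0,"y": 0,"z": 0.8,"rx": 0,"ry": 0,"rz": -1},
    {"x": 0,"y": 0,"z": 1,"rx": 0,"ry": 0,"rz": 0},
    {"x": 0,"y": 0,"z": 1,"rx": 0,"ry": 0,"rz": 0},
    {"x": 0,"y": 0,"z": 0,"rx": 0,"ry": 0,"rz": 0},
    {"x": 0,"y": 0,"z": 0,"rx": 0,"ry": 0,"rz": 0},
  ],
)

```text
clock: 5.08
tool_pos: [0.5161, 0.0162, 0.1406]
orientation: [-180.0, 0.1, -175.2]
force: [-0.3, 0.4, -0.4]
opening: 0.0871
gripper_force: 0.0
```

```bash
python3 - <<'E'
from h import *
o=ctrl.get_obs();print(o["tool_pos"],o["orientation"],o["clock"])
cv2.imwrite("pics/w2.png",cams.snapshot("wrist"))
# scene check of cap centre: where should cap edge pixels be
E
```

```text
[0.51610211 0.01616698 0.14056776] [-1.79995220e+02  6.19603432e-02 -1.75247361e+02] 5.075
```

View pics/w2.png

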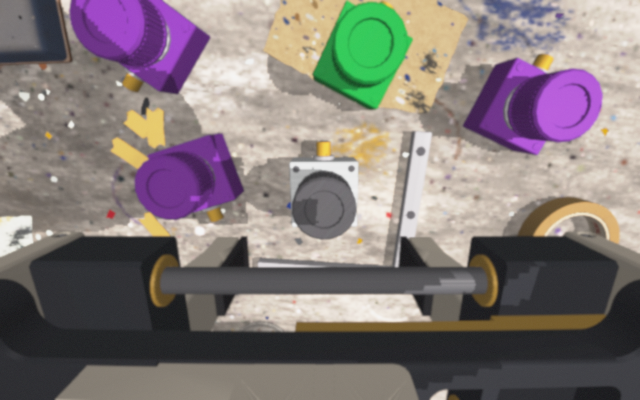

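Foot is square and centred between the fingers, and the purple decoy is about 16 mm clear of the left finger. Descending and gripping.

>>> play_rows(
  motion=[
    {"x": 0,"y": 0,"z": 0.9,"rx": 0,"ry": 0,"rz": 0},
    {"x": 0,"y": 0,"z": 0.9,"rx": 0,"ry": 0,"rz": 0},
    {"x": 0,"y": 0,"z": 0.9,"rx": 0,"ry": 0,"rz": 0},
    {"x": 0,"y": 0,"z": 0.9,"rx": 0,"ry": 0,"rz": 0},
    {"x": 0,"y": 0,"z": 0.6,"rx": 0,"ry": 0,"rz": 0},
    {"x": 0,"y": 0,"z": 0.34,"rx": 0,"ry": 0,"rz": 0},
    {"x": 0,"y": 0,"z": 0,"rx": 0,"ry": 0,"rz": 0},
  ],
)

```text
clock: 6.0
tool_pos: [0.5155, 0.0161, 0.0261]
orientation: [-180.0, -0.0, -175.3]
force: [-0.4, -0.4, -0.4]
opening: 0.0876
gripper_force: 0.0
```

>>> play_rows(
  motion=[
    {"x": 0,"y": 0,"z": 0,"rx": 0,"ry": 0,"rz": 0},
    {"x": 0,"y": 0,"z": 0,"rx": 0,"ry": 0,"rz": 0},
    {"x": 0,"y": 0,"z": 0,"rx": 0,"ry": 0,"rz": 0},
    {"x": 0,"y": 0,"z": 0,"rx": 0,"ry": 0,"rz": 0},
    {"x": 0,"y": 0,"z": 0,"rx": 0,"ry": 0,"rz": 0},
    {"x": 0,"y": 0,"z": 0,"rx": 0,"ry": 0,"rz": 0},
  ],
  fingers=-1,
)

```text
clock: 6.75
tool_pos: [0.5155, 0.0162, 0.0262]
orientation: [180.0, 0.0, -175.3]
force: [-0.5, 2.5, 2.0]
opening: 0.0539
gripper_force: 30.0
```

The opening is 54 mm where the foot should give 68 mm. I'll look before moving anything.

```bash
python3 - <<'E'
from h import *
o=ctrl.get_obs();print(o["opening"],o["gripper_force"],o["force"],o["moment"])
w=cams.snapshot("wrist");s=cams.snapshot("scene");d=cams.snapshot("side")
r=lambda a:cv2.resize(a,(400,300),interpolation=cv2.INTER_CUBIC)
top=np.hstack([r(s[170:275,270:410]),r(d[170:245,260:360])])
cv2.imwrite("pics/m1.png",np.vstack([top,r(w[80:330,160:493]) .repeat(1,0) if 0 else cv2.resize(w[60:300,:],(800,300))]))
E
```

```text
0.05394718384805508 30.000300407409668 [-0.48767941  2.46687979  2.00017058] [ 0.53381305  0.37659065 -0.02703422]
```

View pics/m1.png

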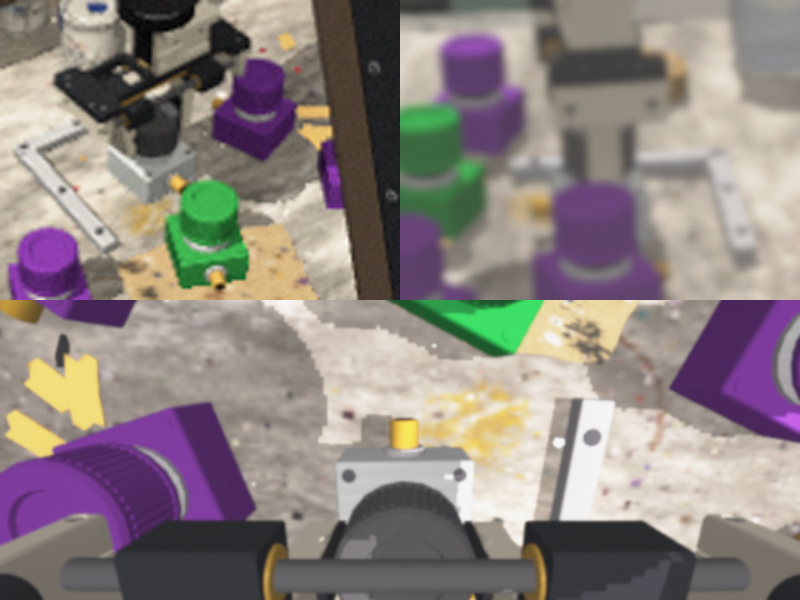

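```bash
python3 - <<'E'
from h import *
o=ctrl.get_obs();T=R.from_euler("xyz",o["orientation"],degrees=True).as_matrix();t=o["tool_pos"]
out=[]
for n,(x0,y0,w,h,k) in {"scene":(295,185,60,60,10),"wrist":(230,130,190,150,2)}.items():
    c=cams.get_calibration(n);a=cams.snapshot(n);im=cv2.resize(a[y0:y0+h,x0:x0+w],None,fx=k,fy=k,interpolation=cv2.INTER_CUBIC)
    for half,col in((.027,(0,0,255)),(.034,(255,255,0))):
        for s in(1,-1):
            P=[t+T@np.array([x,s*y,-z]) for x,y,z in[(-.0095,half,0),(.0095,half,0),(.0095,half,.03),(-.0095,half,.03)]]
            u=(proj(c,P)-[x0,y0]+.5)*k; cv2.polylines(im,[u.round().astype(np.int32)],True,col,1,cv2.LINE_AA)
    out.append(im)
b=np.zeros((600,800,3),np.uint8);b[:,:600]=out[0];
cv2.imwrite("pics/m2.png",np.hstack([out[0][:, :420] , cv2.copyMakeBorder(out[1],0,300,0,0,cv2.BORDER_CONSTANT)]))
E
```

```text
(no output)
```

View pics/m2.png

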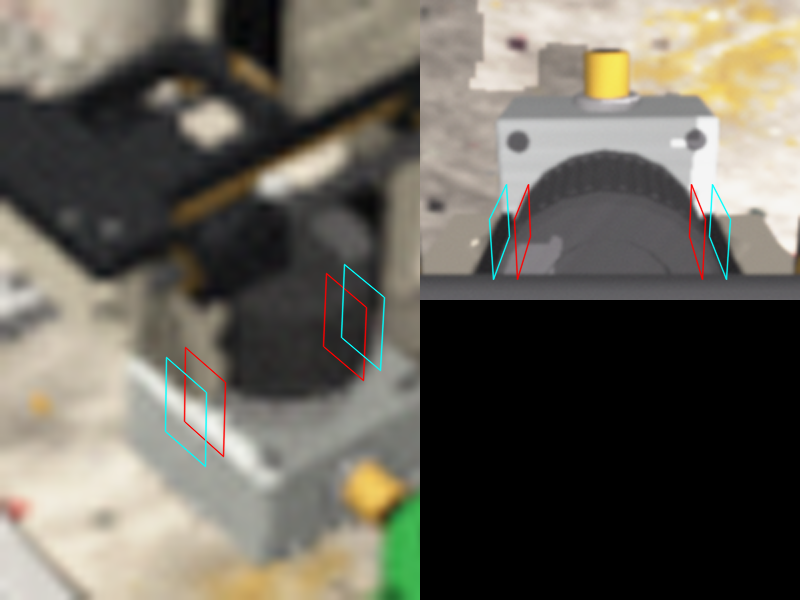

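The finger ends above the foot top and grips the cap, which matches the 54 mm opening. So the tip must be above 38 mm, although the reported TCP z is 26 mm. I'll check the heights using the stored wrist images.

```bash
python3 - <<'E'
from fit import *
c1=pickle.load(open("w1.pkl","rb")); im1=cv2.imread("pics/w1.png")
o=ctrl.get_obs(); cn=cams.get_calibration("wrist")
# camera in tool frame
T=R.from_euler("xyz",o["orientation"],degrees=True).as_matrix()
off=T.T@(np.array(cn["position"])-o["tool_pos"]); Rel=T.T@Rm(cn)
T2=R.from_euler("xyz",[-179.995,0.062,-175.247],degrees=True).as_matrix()
c2=dict(cn); c2["position"]=np.array([.5161,.01617,.14057])+T2@off; c2["rotation"]=R.from_matrix(T2@Rel).as_euler("xyz",degrees=True)
im2=cv2.imread("pics/w2.png"); imn=cams.snapshot("wrist")
for nm,im,c,sg,p0,zs in(("w1foot",im1,c1,foot,(.5155,.016,.085),.038),("w2foot",im2,c2,foot[:1],(.5155,.016,.085),.038),("w1 fence",im1,c1,FIN+FOUT,(.607,.1055,.005),.014),("now",imn,cn,[foot[0]],(.5155,.016,.085),.038)):
    for dz in(-.04,-.03,-.02,-.01,0,.01):
        p,e,k=fit(im,c,sg,p0,zs+dz); print(nm,dz,p.round(4),e.round(2),k)
E
```

```text
w1foot -0.04 [0.5161 0.0092 0.0606] 0.75 136
w1foot -0.03 [0.5158 0.01   0.0523] 0.68 131
w1foot -0.02 [0.5157 0.0111 0.0586] 0.67 129
w1foot -0.01 [0.5152 0.0134 0.0566] 0.7 137
w1foot 0 [0.5152 0.0156 0.0825] 0.39 135
w1foot 0.01 [0.5146 0.0162 0.086 ] 0.57 138
w2foot -0.04 [ 0.5174 -1.6944 -1.3017] 0.01 36
w2foot -0.03 [0.511  0.0448 0.0887] 0.26 32
w2foot -0.02 [0.2962 1.4636 0.5356] 0.0 36
w2foot -0.01 [ 0.5826 -1.4946 -0.4095] 0.0 36
w2foot 0 [0.5076 0.1076 0.0811] 0.06 36
w2foot 0.01 [0.5111 0.0192 0.0653] 0.41 28
w1 fence -0.04 [0.6103 0.1131 0.0189] 0.48 130
w1 fence -0.03 [0.6109 0.1108 0.0094] 0.62 135
w1 fence -0.02 [0.6121 0.1087 0.0039] 0.36 140
w1 fence -0.01 [0.609  0.1071 0.0051] 0.42 142
w1 fence 0 [0.6062 0.1056 0.0053] 0.34 142
w1 fence 0.01 [0.6036 0.1038 0.0051] 0.41 142
now -0.04 [ 0.5798 -1.057  -0.1829] 0.17 30
now -0.03 [ 0.5665 -0.9132 -0.0473] 0.0 36
now -0.02 [ 0.5836 -0.9065  0.4628] 0.0 36
now -0.01 [ 0.5679 -0.9408 -0.1839] 0.64 30
now 0 [0.4417 0.8836 0.1399] 0.0 36
now 0.01 [0.511  0.0077 0.0821] 0.55 27
```

The camera heights are consistent, but the fingertips clearly stop higher than reported. I'll open and go down gently, watching the force. If the gripper body meets the cap, the spring will show it harmlessly.

>>> play_rows(
  motion=[
    {"x": 0,"y": 0,"z": 0,"rx": 0,"ry": 0,"rz": 0},
    {"x": 0,"y": 0,"z": 0,"rx": 0,"ry": 0,"rz": 0},
    {"x": 0,"y": 0,"z": 0,"rx": 0,"ry": 0,"rz": 0},
    {"x": 0,"y": 0,"z": 0,"rx": 0,"ry": 0,"rz": 0},
    {"x": 0,"y": 0,"z": 0.12,"rx": 0,"ry": 0,"rz": 0},
    {"x": 0,"y": 0,"z": 0.12,"rx": 0,"ry": 0,"rz": 0},
    {"x": 0,"y": 0,"z": 0,"rx": 0,"ry": 0,"rz": 0},
  ],
  fingers=1,
)

```text
clock: 7.92
tool_pos: [0.5151, 0.016, 0.0197]
orientation: [-180.0, -0.0, -175.3]
force: [-1.0, 1.0, 0.7]
opening: 0.0876
gripper_force: 0.0
```

>>> play_rows(
  motion=[
    {"x": 0,"y": 0,"z": 0.08,"rx": 0,"ry": 0,"rz": 0},
    {"x": 0,"y": 0,"z": 0,"rx": 0,"ry": 0,"rz": 0},
    {"x": 0,"y": 0,"z": 0,"rx": 0,"ry": 0,"rz": 0},
  ],
)

```text
clock: 8.3
tool_pos: [0.5154, 0.0161, 0.0181]
orientation: [-180.0, -0.0, -175.3]
force: [-1.1, 0.1, -0.3]
opening: 0.0875
gripper_force: 0.0
```

>>> play_rows(
  motion=[
    {"x": 0,"y": 0,"z": 0.16,"rx": 0,"ry": 0,"rz": 0},
    {"x": 0,"y": 0,"z": 0.14,"rx": 0,"ry": 0,"rz": 0},
    {"x": 0,"y": 0,"z": 0,"rx": 0,"ry": 0,"rz": 0},
    {"x": 0,"y": 0,"z": 0,"rx": 0,"ry": 0,"rz": 0},
  ],
)

```text
clock: 8.8
tool_pos: [0.5154, 0.0161, 0.0105]
orientation: [-180.0, -0.0, -175.3]
force: [-0.2, -0.3, 0.1]
opening: 0.0875
gripper_force: 0.0
```

>>> play_rows(
  motion=[
    {"x": 0,"y": 0,"z": 0,"rx": 0,"ry": 0,"rz": 0},
    {"x": 0,"y": 0,"z": 0,"rx": 0,"ry": 0,"rz": 0},
    {"x": 0,"y": 0,"z": 0,"rx": 0,"ry": 0,"rz": 0},
    {"x": 0,"y": 0,"z": 0,"rx": 0,"ry": 0,"rz": 0},
    {"x": 0,"y": 0,"z": 0,"rx": 0,"ry": 0,"rz": 0},
  ],
  fingers=-1,
)

```text
clock: 9.43
tool_pos: [0.5163, 0.0163, 0.0113]
orientation: [180.0, 0.1, -175.3]
force: [-0.1, -0.3, 5.8]
opening: 0.0536
gripper_force: 30.8
```

```bash
python3 - <<'E'
from h import *
o=ctrl.get_obs();print(o["tool_pos"],o["force"],o["moment"],o["joint_pos"],o["tau"])
s=np.mean([cams.snapshot("scene").astype(float) for _ in range(3)],0).astype(np.uint8)
w=cams.snapshot("wrist");d=cams.snapshot("side");cv2.imwrite("pics/wn.png",w);cv2.imwrite("pics/sn.png",s)
A=cv2.resize(s[190:245,300:345],(480,587),interpolation=cv2.INTER_CUBIC)
B=cv2.resize(w[60:290,200:440],(320,307),interpolation=cv2.INTER_CUBIC);C=cv2.resize(d[180:250,280:360],(320,280),interpolation=cv2.INTER_CUBIC)
cv2.imwrite("pics/m3.png",np.hstack([A,np.vstack([B,C])]))
E
```

```text
[0.51630672 0.01631954 0.01133225] [-0.11095348 -0.33120759  5.78280273] [-0.00799732  0.18102791  0.06258932] [ 2.36240186e+01  1.75918217e+01 -3.25671501e+01  3.30444195e-02
 -3.97478574e+01 -1.08903799e+02] [-9.53844236e-02 -4.23325539e+01  1.85672146e+01  4.15883482e+00
  4.49597253e-02 -4.54578931e-04]
```

View pics/m3.png

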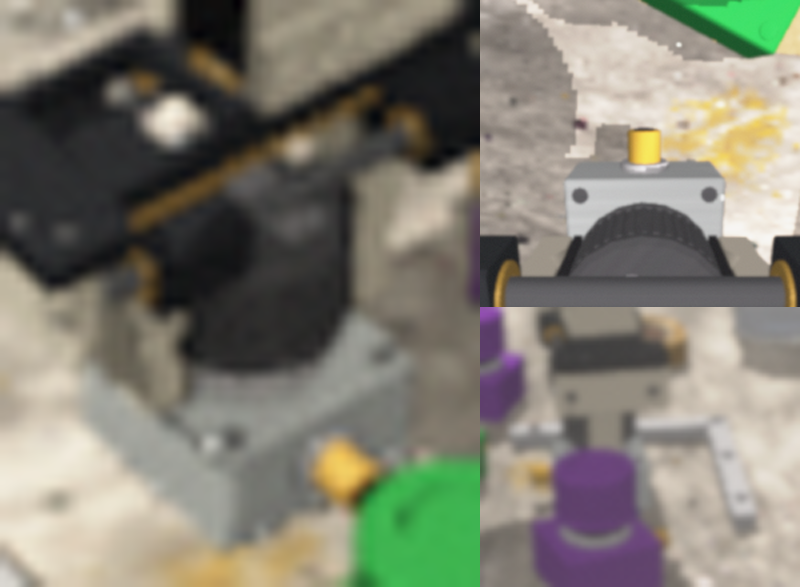

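The fingertips are standing on the foot's top. With the TCP reading z = 11 mm, the true tips are near 38 mm, so the real tips sit about 27 mm above the reported TCP. I'll correct for that: open, go 12 mm lower while watching the force, and grip again.

>>> play_rows(
  motion=[
    {"x": 0,"y": 0,"z": -0.1,"rx": 0,"ry": 0,"rz": 0},
    {"x": 0,"y": 0,"z": 0,"rx": 0,"ry": 0,"rz": 0},
    {"x": 0,"y": 0,"z": 0,"rx": 0,"ry": 0,"rz": 0},
    {"x": 0,"y": 0,"z": 0,"rx": 0,"ry": 0,"rz": 0},
    {"x": 0,"y": 0,"z": 0.2,"rx": 0,"ry": 0,"rz": 0},
    {"x": 0,"y": 0,"z": 0.2,"rx": 0,"ry": 0,"rz": 0},
    {"x": 0,"y": 0,"z": 0,"rx": 0,"ry": 0,"rz": 0},
    {"x": 0,"y": 0,"z": 0,"rx": 0,"ry": 0,"rz": 0},
  ],
  fingers=1,
)

```text
clock: 10.68
tool_pos: [0.5154, 0.016, 0.0029]
orientation: [-180.0, -0.0, -175.3]
force: [-0.7, -0.4, 0.2]
opening: 0.0878
gripper_force: 0.0
```

```bash
python3 - <<'E'
from h import *
o=ctrl.get_obs();print(o["tool_pos"],o["orientation"],o["force"],o["opening"],o["clock"])
E
```

```text
[0.51540098 0.01604155 0.00294777] [-1.79990941e+02 -1.66527575e-02 -1.75276756e+02] [-0.72583499 -0.36497803  0.20077271] 0.08780986239828274 10.675
```

>>> play_rows(
  motion=[
    {"x": 0,"y": 0,"z": 0.12,"rx": 0,"ry": 0,"rz": 0},
    {"x": 0,"y": 0,"z": 0,"rx": 0,"ry": 0,"rz": 0},
  ],
)

```text
clock: 10.92
tool_pos: [0.5153, 0.016, -0.0001]
orientation: [-180.0, -0.0, -175.3]
force: [0.1, -0.0, -0.0]
opening: 0.0878
gripper_force: 0.0
```

>>> play_rows(
  motion=[
    {"x": 0,"y": 0,"z": 0,"rx": 0,"ry": 0,"rz": 0},
    {"x": 0,"y": 0,"z": 0,"rx": 0,"ry": 0,"rz": 0},
    {"x": 0,"y": 0,"z": 0,"rx": 0,"ry": 0,"rz": 0},
    {"x": 0,"y": 0,"z": 0,"rx": 0,"ry": 0,"rz": 0},
  ],
  fingers=-1,
)

```text
clock: 11.42
tool_pos: [0.5155, 0.0162, 0.0001]
orientation: [180.0, 0.0, -175.3]
force: [-0.7, 0.8, 0.7]
opening: 0.0672
gripper_force: 30.0
```

The opening is now 67 mm, so the foot is gripped. Next I'll square it and slide to about 5 mm short of the corner.

>>> play_rows(
  motion=[
    {"x": 0,"y": 0,"z": 0,"rx": 0,"ry": 0,"rz": 0.55},
    {"x": 0,"y": 0,"z": 0,"rx": 0,"ry": 0,"rz": 0.55},
    {"x": -0.42,"y": 0.4,"z": 0,"rx": 0,"ry": 0,"rz": 0},
    {"x": -0.42,"y": 0.4,"z": 0,"rx": 0,"ry": 0,"rz": 0},
    {"x": -0.42,"y": 0.4,"z": 0,"rx": 0,"ry": 0,"rz": 0},
    {"x": -0.42,"y": 0.4,"z": 0,"rx": 0,"ry": 0,"rz": 0},
    {"x": -0.4,"y": 0.4,"z": 0,"rx": 0,"ry": 0,"rz": 0},
    {"x": 0,"y": 0,"z": 0,"rx": 0,"ry": 0,"rz": 0},
    {"x": 0,"y": 0,"z": 0,"rx": 0,"ry": 0,"rz": 0},
  ],
)

```text
clock: 12.55
tool_pos: [0.5668, 0.0659, 0.0001]
orientation: [-180.0, -0.0, -179.7]
force: [-0.7, -3.8, 3.6]
opening: 0.0678
gripper_force: 30.0
```

>>> play_rows(
  motion=[
    {"x": -0.08,"y": 0,"z": 0,"rx": 0,"ry": 0,"rz": 0},
    {"x": -0.08,"y": 0,"z": 0,"rx": 0,"ry": 0,"rz": 0},
    {"x": 0,"y": 0,"z": 0,"rx": 0,"ry": 0,"rz": 0},
  ],
)

```text
clock: 12.92
tool_pos: [0.5684, 0.0658, 0.0001]
orientation: [-179.9, -0.2, -179.7]
force: [-10.2, 0.0, 12.3]
opening: 0.0675
gripper_force: 30.0
```

>>> play_rows(
  motion=[
    {"x": 0.04,"y": 0.08,"z": -0.02,"rx": 0,"ry": 0,"rz": 0},
    {"x": 0,"y": 0.08,"z": 0,"rx": 0,"ry": 0,"rz": 0},
    {"x": 0,"y": 0,"z": 0,"rx": 0,"ry": 0,"rz": 0},
  ],
)

```text
clock: 13.3
tool_pos: [0.5696, 0.0703, 0.0001]
orientation: [-180.0, -0.1, -179.7]
force: [-3.2, -2.2, -0.5]
opening: 0.0677
gripper_force: 30.0
```

```bash
python3 - <<'E'
from fit import *
o=ctrl.get_obs();print(o["tool_pos"],o["orientation"],o["force"],o["moment"])
c=cams.get_calibration("wrist");a=cams.snapshot("wrist");cv2.imwrite("pics/w4.png",a)
t=o["tool_pos"]; yaw=np.radians(o["orientation"][2])+np.pi
# visible parts: foot -x top edge and side strip
p,e,k=fit(a,c,[((-.16,0),(-.055,0)),((-.16,.018),(-.055,.018))],(.6065,.1055,0.005),.014,span=8); print("strip y at corner (yaw):",p.round(4),e.round(2),k)
for z in(.034,.038):
  p,e,k=fit(a,c,[foot[0],((-h,h),(-.015,h)),((-h,-h),(-.015,-h))],(t[0],t[1],0.005),z); print("foot",p.round(4),e.round(2),k)
E
```

```text
[5.69587816e-01 7.02596231e-02 1.34408597e-04] [-1.79982494e+02 -6.29292017e-02 -1.79694420e+02] [-3.20411007 -2.16517392 -0.4535903 ] [-0.91276967  0.84584105 -0.02323753]
strip y at corner (yaw): [0.4704 0.1109 0.0026] 0.01 72
foot [0.5701 0.0702 0.0129] 0.17 108
foot [0.5691 0.0701 0.0124] 0.65 108
```

>>> play_rows(
  motion=[
    {"x": 0,"y": 0.06,"z": 0,"rx": 0,"ry": 0,"rz": 0},
    {"x": 0,"y": 0.06,"z": 0,"rx": 0,"ry": 0,"rz": 0},
    {"x": 0,"y": 0,"z": 0,"rx": 0,"ry": 0,"rz": 0},
  ],
)

```text
clock: 13.72
tool_pos: [0.5699, 0.0719, 0.0002]
orientation: [-179.9, -0.1, -179.7]
force: [1.2, -10.8, -3.7]
opening: 0.0676
gripper_force: 30.0
```

>>> play_rows(
  motion=[
    {"x": -0.08,"y": 0,"z": 0,"rx": 0,"ry": 0,"rz": 0},
    {"x": -0.08,"y": 0,"z": 0,"rx": 0,"ry": 0,"rz": 0},
    {"x": 0,"y": 0,"z": 0,"rx": 0,"ry": 0,"rz": 0},
  ],
)

```text
clock: 14.1
tool_pos: [0.5713, 0.0718, 0.0002]
orientation: [-179.9, -0.3, -179.7]
force: [-9.0, -5.9, 4.8]
opening: 0.0677
gripper_force: 30.0
```

>>> play_rows(
  motion=[
    {"x": -0.06,"y": 0,"z": 0,"rx": 0,"ry": 0,"rz": 0},
    {"x": -0.06,"y": 0,"z": 0,"rx": 0,"ry": 0,"rz": 0},
    {"x": 0,"y": 0,"z": 0,"rx": 0,"ry": 0,"rz": 0},
  ],
)

```text
clock: 14.48
tool_pos: [0.572, 0.0718, 0.0002]
orientation: [-179.9, -0.5, -179.7]
force: [-16.8, -2.6, 13.6]
opening: 0.0673
gripper_force: 30.0
```

>>> play_rows(
  motion=[
    {"x": 0,"y": 0.08,"z": 0,"rx": 0,"ry": 0,"rz": 0},
    {"x": 0,"y": 0,"z": 0,"rx": 0,"ry": 0,"rz": 0},
  ],
)

```text
clock: 14.72
tool_pos: [0.572, 0.0719, 0.0002]
orientation: [-179.7, -0.5, -179.7]
force: [-14.1, -12.3, 13.4]
opening: 0.0679
gripper_force: 30.0
```

Both directions are blocked at (0.572, 0.0719), which matches the expected seat of about (0.5725, 0.0715). I'll release, rise, and measure how well it sits.

>>> play_rows(
  motion=[
    {"x": 0,"y": 0,"z": 0,"rx": 0,"ry": 0,"rz": 0},
    {"x": 0,"y": 0,"z": 0,"rx": 0,"ry": 0,"rz": 0},
    {"x": 0,"y": 0,"z": 0,"rx": 0,"ry": 0,"rz": 0},
    {"x": 0,"y": 0,"z": 0,"rx": 0,"ry": 0,"rz": 0},
    {"x": 0,"y": 0,"z": -0.4,"rx": 0,"ry": 0,"rz": 0},
    {"x": 0,"y": 0,"z": -0.8,"rx": 0,"ry": 0,"rz": 0},
    {"x": 0,"y": 0,"z": 0,"rx": 0,"ry": 0,"rz": 0},
    {"x": 0,"y": 0,"z": 0,"rx": 0,"ry": 0,"rz": 0},
  ],
  fingers=1,
)

```text
clock: 15.72
tool_pos: [0.577, 0.0755, 0.0307]
orientation: [180.0, 0.0, -179.7]
force: [0.5, 0.0, -0.3]
opening: 0.0875
gripper_force: 0.0
```

```bash
python3 - <<'E'
from fit import *
o=ctrl.get_obs();print(o["tool_pos"],o["orientation"],o["force"],o["joint_pos"].round(1),o["clock"])
c=cams.get_calibration("wrist");a=cams.snapshot("wrist");cv2.imwrite("pics/w5.png",a)
sc=cams.snapshot("scene");cv2.imwrite("pics/s5.png",sc);cs=cams.get_calibration("scene")
for z in(.036,.038):
  p,e,k=fit(a,c,[foot[0],((-h,h),(-.018,h)),((-h,-h),(-.018,-h))],(.572,.0719,0.005),z); print("wrist foot",p.round(4),e.round(2),k)
# foot -x/top edge and side strip: angle between them and gap, near -x
for nm,s in(("strip in",((-.155,0),(-.075,0))),("foot front",((-.068,-.066),(-.068,-.002)))):
  p,e,k=fit(a,c,[s],(.6065,.1058,0.005),.014 if "strip" in nm else .038,span=5); M=R.from_euler("z",p[2]).as_matrix()[:2,:2]; print(nm,[(M@np.array(q)+p[:2]).round(4) for q in s],np.degrees(p[2]).round(2),e.round(2),k)
for u,v in((255,194),(278,188),(303,190),(322,186),(325,182)): print(u,v,ray("scene",u,v,0).round(3))
E
```

```text
[0.57704625 0.0755007  0.03067336] [ 1.79980692e+02  1.72808452e-02 -1.79688429e+02] [ 0.53742541  0.01071819 -0.28996398] [  26.7   21.2  -23.1   -0.   -45.7 -116.4] 15.725
wrist foot [0.5723 0.0714 0.0172] 0.42 108
wrist foot [0.5719 0.0715 0.0175] 0.65 107
strip in [array([0.3022, 0.1093]), array([0.3822, 0.1097])] 0.31 0.0 36
foot front [array([ 0.5277, -0.8462]), array([ 0.5334, -0.7825])] -5.1 0.0 36
255 194 [0.784 0.105 0.   ]
278 188 [0.77  0.024 0.   ]
303 190 [ 0.714 -0.042 -0.   ]
322 186 [ 0.697 -0.109  0.   ]
325 182 [ 0.71  -0.131  0.   ]
```

```bash
python3 - <<'E'
from fit import *
a=cv2.imread("pics/w5.png");c=cams.get_calibration("wrist")
E=((-.16,0),(-.16,.018))
for p0 in((.6065,.1058,.005),(.6065,.109,.005)):
  for x1 in(-.09,-.11):
    p,e,k=fit(a,c,[((-.16,0),(x1,0)),((-.16,.018),(x1,.018)),E],p0,.014,span=5); print("fence",p.round(4),e.round(2),k)
for s in(3,5):
  for p0 in((.572,.0719,.005),(.572,.0719,.02)):
    p,e,k=fit(a,c,[foot[0],((-h,h),(-.02,h)),((-h,-h),(-.02,-h))],p0,.038,span=s);print("foot",p.round(4),e.round(2))
# dark cap mask centre in image -> cap axis at z=.087 (visible arc only)
# raw profile across foot +y edge / strip at x=.55 , y .09...0.13 , z=.014
g=a.mean(2)
for x in(.50,.52,.545,.55):
  P=np.c_[np.full(41,x),np.linspace(.09,.13,41),np.full(41,.014)];u=proj(c,P);print(x,u[0].round(),[int(g[int(round(v)),int(round(w))]) if 0<=v<400 and 0<=w<640 else -1 for w,v in u])
E
```

```text
fence [0.6059 0.1057 0.0139] 0.41 106
fence [0.6059 0.1058 0.014 ] 0.4 108
fence [0.6059 0.1054 0.0095] 0.38 106
fence [0.6058 0.1051 0.0072] 0.38 108
foot [0.5717 0.071  0.0052] 0.7
foot [0.5715 0.0713 0.0177] 0.71
foot [0.5715 0.0713 0.018 ] 0.69
foot [0.5714 0.0713 0.0177] 0.71
0.5 [347. 116.] [218, 219, 219, 200, 169, 138, 134, 131, 132, 132, 132, 132, 117, 97, 124, 165, 211, 215, 217, 217, 215, 216, 214, 214, 214, 215, 216, 217, 215, 216, 215, 211, 211, 209, 206, 200, 199, 200, 198, 178, 162]
0.52 [346. 147.] [226, 225, 223, 204, 174, 154, 154, 155, 153, 152, 153, 153, 151, 108, 96, 167, 200, 215, 217, 216, 215, 216, 215, 214, 215, 216, 216, 216, 215, 216, 215, 217, 220, 225, 225, 225, 224, 222, 218, 218, 221]
0.545 [345. 183.] [225, 225, 224, 225, 225, 226, 225, 224, 224, 224, 222, 221, 224, 225, 225, 225, 224, 221, 214, 212, 214, 215, 214, 213, 214, 215, 216, 216, 215, 216, 215, 214, 208, 203, 202, 202, 204, 201, 202, 201, 202]
0.55 [345. 190.] [214, 214, 213, 213, 214, 214, 200, 170, 105, 103, 108, 109, 109, 112, 125, 203, 220, 221, 217, 211, 213, 213, 214, 214, 215, 215, 215, 216, 216, 216, 216, 212, 200, 185, 184, 187, 191, 191, 193, 191, 188]
```

Wrist fit puts the foot at (-34.3, -34.2) mm in the fence frame with matching yaw, so it is seated. Now I'll centre on the cap axis and grip it, with the tips high enough to clear the foot when it is pushed home.

>>> play_rows(
  motion=[
    {"x": 0.18,"y": -0.124,"z": 0,"rx": 0,"ry": 0,"rz": 0},
    {"x": 0,"y": 0,"z": 0,"rx": 0,"ry": 0,"rz": 0},
    {"x": 0,"y": 0,"z": 0,"rx": 0,"ry": 0,"rz": 0},
  ],
)

```text
clock: 16.2
tool_pos: [0.5725, 0.0722, 0.0305]
orientation: [-180.0, -0.0, -179.7]
force: [0.3, -1.0, -0.3]
opening: 0.0875
gripper_force: 0.0
```

>>> play_rows(
  motion=[
    {"x": 0,"y": 0,"z": 0,"rx": 0,"ry": 0,"rz": 0},
    {"x": 0,"y": 0,"z": 0,"rx": 0,"ry": 0,"rz": 0},
    {"x": 0,"y": 0,"z": 0,"rx": 0,"ry": 0,"rz": 0},
    {"x": 0,"y": 0,"z": 0,"rx": 0,"ry": 0,"rz": 0},
    {"x": 0,"y": 0,"z": 0,"rx": 0,"ry": 0,"rz": 0},
    {"x": 0,"y": 0,"z": 0,"rx": 0,"ry": 0,"rz": 0},
  ],
  fingers=-1,
)

```text
clock: 16.95
tool_pos: [0.5726, 0.0719, 0.0307]
orientation: [-180.0, -0.0, -179.7]
force: [-0.2, -2.5, 2.1]
opening: 0.0543
gripper_force: 30.0
```

>>> play_rows(
  motion=[
    {"x": 0,"y": 0,"z": 0.1,"rx": 0,"ry": 0,"rz": -1},
    {"x": 0,"y": 0,"z": 0.1,"rx": 0,"ry": 0,"rz": -1},
    {"x": 0,"y": 0,"z": 0.04,"rx": 0,"ry": 0,"rz": -1},
    {"x": 0,"y": 0,"z": 0,"rx": 0,"ry": 0,"rz": -1},
    {"x": 0,"y": 0,"z": 0,"rx": 0,"ry": 0,"rz": 0},
  ],
)

```text
clock: 17.58
tool_pos: [0.5726, 0.072, 0.0256]
orientation: [-180.0, 0.0, -163.6]
force: [-3.7, -2.7, 10.8]
opening: 0.0544
gripper_force: 30.0
```

Stopped by the pin, as expected. I'll add a little push and keep turning, watching for the drop.

>>> play_rows(
  motion=[
    {"x": 0,"y": 0,"z": 0.04,"rx": 0,"ry": 0,"rz": -0.7},
    {"x": 0,"y": 0,"z": 0,"rx": 0,"ry": 0,"rz": -0.7},
    {"x": 0,"y": 0,"z": 0,"rx": 0,"ry": 0,"rz": -0.7},
    {"x": 0,"y": 0,"z": 0,"rx": 0,"ry": 0,"rz": -0.7},
  ],
)

```text
clock: 18.08
tool_pos: [0.5726, 0.072, 0.0253]
orientation: [-180.0, 0.0, -152.4]
force: [-6.7, -2.6, 16.9]
opening: 0.0541
gripper_force: 30.0
```

>>> play_rows(
  motion=[
    {"x": 0,"y": 0,"z": 0,"rx": 0,"ry": 0,"rz": -0.7},
    {"x": 0,"y": 0,"z": 0,"rx": 0,"ry": 0,"rz": -0.7},
    {"x": 0,"y": 0,"z": 0,"rx": 0,"ry": 0,"rz": -0.7},
  ],
)

```text
clock: 18.45
tool_pos: [0.5726, 0.072, 0.0253]
orientation: [-180.0, 0.0, -144.0]
force: [-6.6, -2.5, 17.0]
opening: 0.0543
gripper_force: 30.0
```

>>> play_rows(
  motion=[
    {"x": 0,"y": 0,"z": 0,"rx": 0,"ry": 0,"rz": -0.7},
    {"x": 0,"y": 0,"z": 0,"rx": 0,"ry": 0,"rz": -0.7},
    {"x": 0,"y": 0,"z": 0,"rx": 0,"ry": 0,"rz": -0.7},
  ],
)

```text
clock: 18.82
tool_pos: [0.5725, 0.0721, 0.0253]
orientation: [-180.0, 0.0, -135.6]
force: [-6.6, -1.1, 16.9]
opening: 0.0541
gripper_force: 30.0
```

>>> play_rows(
  motion=[
    {"x": 0,"y": 0,"z": 0,"rx": 0,"ry": 0,"rz": -0.7},
    {"x": 0,"y": 0,"z": 0,"rx": 0,"ry": 0,"rz": -0.7},
    {"x": 0,"y": 0,"z": 0,"rx": 0,"ry": 0,"rz": -0.7},
  ],
)

```text
clock: 19.2
tool_pos: [0.5725, 0.0721, 0.0252]
orientation: [-180.0, 0.0, -127.2]
force: [-6.4, -2.1, 15.3]
opening: 0.0541
gripper_force: 30.0
```

>>> play_rows(
  motion=[
    {"x": 0,"y": 0,"z": 0,"rx": 0,"ry": 0,"rz": -0.6},
    {"x": 0,"y": 0,"z": 0,"rx": 0,"ry": 0,"rz": -0.6},
    {"x": 0,"y": 0,"z": 0,"rx": 0,"ry": 0,"rz": 0},
  ],
)

```text
clock: 19.58
tool_pos: [0.5724, 0.0722, 0.0245]
orientation: [-180.0, -0.0, -122.4]
force: [-3.7, -0.4, 10.7]
opening: 0.0537
gripper_force: 30.0
```

```bash
python3 - <<'E'
from h import *
o=ctrl.get_obs();print(o["tool_pos"],o["orientation"],o["force"],o["moment"],o["joint_pos"])
E
```

```text
[0.57241894 0.07224865 0.0245151 ] [-1.79992726e+02 -1.36558305e-03 -1.22422516e+02] [-3.6561638  -0.35294118 10.67814037] [-0.53190061  1.57189766  0.11078785] [ 2.66152372e+01  2.12788242e+01 -2.40786026e+01  9.87639876e-03
 -4.46400026e+01 -5.90447805e+01]
```

It dropped: z is lower and the force fell. Pushing home without further turning.

>>> play_rows(
  motion=[
    {"x": 0,"y": 0,"z": 0.08,"rx": 0,"ry": 0,"rz": 0},
    {"x": 0,"y": 0,"z": 0.08,"rx": 0,"ry": 0,"rz": 0},
    {"x": 0,"y": 0,"z": 0.04,"rx": 0,"ry": 0,"rz": 0},
    {"x": 0,"y": 0,"z": 0,"rx": 0,"ry": 0,"rz": 0},
  ],
)

```text
clock: 20.08
tool_pos: [0.5726, 0.0725, 0.0204]
orientation: [-180.0, 0.0, -122.4]
force: [-6.9, 0.1, 15.7]
opening: 0.0542
gripper_force: 30.0
```

>>> play_rows(
  motion=[
    {"x": 0,"y": 0,"z": 0.06,"rx": 0,"ry": 0,"rz": 0},
    {"x": 0,"y": 0,"z": 0.06,"rx": 0,"ry": 0,"rz": 0},
    {"x": 0,"y": 0,"z": 0,"rx": 0,"ry": 0,"rz": 0},
  ],
)

```text
clock: 20.45
tool_pos: [0.5727, 0.0724, 0.0185]
orientation: [-179.9, 0.0, -122.4]
force: [-11.1, -0.6, 28.0]
opening: 0.054
gripper_force: 30.0
```

>>> play_rows(
  motion=[
    {"x": 0,"y": 0,"z": 0.06,"rx": 0,"ry": 0,"rz": 0},
    {"x": 0,"y": 0,"z": 0,"rx": 0,"ry": 0,"rz": 0},
    {"x": 0,"y": 0,"z": 0,"rx": 0,"ry": 0,"rz": 0},
  ],
)

```text
clock: 20.82
tool_pos: [0.5728, 0.0725, 0.018]
orientation: [-179.9, 0.1, -122.4]
force: [-14.1, -0.4, 37.4]
opening: 0.0541
gripper_force: 30.0
```

That is the hard stop at 12.2 mm of travel. I'll ease the push a little, add a slight push into the side strip, and check the foot.

>>> play_rows(
  motion=[
    {"x": -0.034,"y": 0.021,"z": -0.06,"rx": 0,"ry": 0,"rz": 0},
    {"x": 0,"y": 0,"z": 0,"rx": 0,"ry": 0,"rz": 0},
    {"x": 0,"y": 0,"z": 0,"rx": 0,"ry": 0,"rz": 0},
    {"x": 0,"y": 0,"z": 0,"rx": 0,"ry": 0,"rz": 0},
  ],
)

```text
clock: 21.32
tool_pos: [0.5728, 0.0726, 0.0181]
orientation: [-179.9, -0.0, -122.4]
force: [-7.7, -4.8, 23.7]
opening: 0.0542
gripper_force: 30.0
```

```bash
python3 - <<'E'
from fit import *
o=ctrl.get_obs();print(o["tool_pos"],o["orientation"],o["force"],o["moment"],o["clock"])
cw=cams.get_calibration("wrist");a=cams.snapshot("wrist");cs=cams.get_calibration("scene")
s=np.mean([cams.snapshot("scene").astype(float) for _ in range(5)],0).astype(np.uint8)
cv2.imwrite("pics/w6.png",a);cv2.imwrite("pics/s6.png",s)
print("foot corners in wrist px",proj(cw,[[.572+x,.0715+y,.038] for x,y in((-h,-h),(-h,h),(h,h),(h,-h))]).round())
print("scene",proj(cs,[[.572+x,.0715+y,.038] for x,y in((-h,-h),(-h,h),(h,h),(h,-h))]).round())
for sp in(3,4):
 for y0 in(.005,-.02,.03):
  p,e,k=fit(a,cw,[foot[0],((-h,-h),(-.0,-h))],(.572,.0715,y0),.038,span=sp);print("wrist",p.round(4),e.round(2),k)
  p,e,k=fit(a,cw,[foot[0],foot[3]],(.572,.0715,y0),.038,span=sp);print("wrist2",p.round(4),e.round(2),k)
  p,e,k=fit(s,cs,[foot[0],foot[1]],(.572,.0715,y0),.038,span=sp);print("scene",p.round(4),e.round(2),k)
E
```

```text
[0.57278235 0.07257656 0.01811476] [-1.79923882e+02 -2.30152847e-02 -1.22395108e+02] [-7.66663225 -4.79023796 23.72018749] [-1.82350596  2.971366    0.28801056] 21.325
foot corners in wrist px [[342. 168.]
 [399. 261.]
 [307. 312.]
 [245. 229.]]
scene [[312. 220.]
 [293. 229.]
 [281. 216.]
 [300. 208.]]
wrist [0.5724 0.0715 0.005 ] 0.15 68
wrist2 [0.5724 0.0715 0.0058] 0.21 68
scene [ 0.5681  0.0707 -0.0602] 0.37 66
wrist [0.5724 0.0715 0.0029] 0.15 67
wrist2 [0.5724 0.0715 0.0019] 0.28 67
scene [ 0.5679  0.0708 -0.0609] 0.36 65
wrist [0.5723 0.0715 0.0114] 0.27 68
wrist2 [0.5723 0.0716 0.0132] 0.27 67
scene [ 0.5682  0.0706 -0.061 ] 0.38 66
wrist [0.5724 0.0715 0.0053] 0.17 68
wrist2 [0.5724 0.0715 0.0063] 0.2 68
scene [ 0.568   0.0708 -0.0534] 0.35 66
wrist [0.5724 0.0715 0.0043] 0.14 67
wrist2 [0.5724 0.0715 0.004 ] 0.19 67
scene [ 0.5679  0.0708 -0.0575] 0.34 65
wrist [0.5723 0.0715 0.0106] 0.23 69
wrist2 [0.5723 0.0716 0.0132] 0.27 67
scene [ 0.568   0.0708 -0.0533] 0.35 66
```

```bash
python3 - <<'E'
from fit import *
cs=cams.get_calibration("scene")
for f in("s5","s6"):
  s=cv2.imread(f"pics/{f}.png")
  for sp in(3,4):
    p,e,k=fit(s,cs,[foot[0],foot[1]],(.572,.0715,.005),.038,span=sp);print(f,p.round(4),e.round(2),k)
a=cv2.imread("pics/w6.png");cw=cams.get_calibration("wrist")
p,e,k=fit(a,cw,[((-.16,0),(-.09,0)),((-.16,.018),(-.09,.018))],(.6059,.1055,.005),.014,span=4);print("strip",p.round(4),e.round(2),k)
p,e,k=fit(a,cw,[((0,-.16),(0,-.08)),((.018,-.16),(.018,-.08))],(.6059,.1055,.005),.014,span=4);print("far",p.round(4),e.round(2),k)
E
```

```text
s5 [ 0.5685  0.0706 -0.0466] 0.22 71
s5 [ 0.5685  0.0706 -0.0431] 0.23 71
s6 [ 0.5681  0.0707 -0.0602] 0.37 66
s6 [ 0.568   0.0708 -0.0534] 0.35 66
strip [ 0.4444  0.1099 -0.0032] 0.06 72
far [ 0.5994  0.8777 -0.0014] 0.01 72
```

The scene view shows the same bias before and after pushing the cap home, so the foot hasn't turned. The wrist fit has it square and seated. Handing in.

```bash
python3 -c "
from plant import workorder
print(workorder.close_job())"
```

```text
the job is handed in; nothing more can be done
None
```

I handed the job in with the foot seated in the fence corner (about 0.5 mm off each strip, square by the wrist camera) and the cap held about 12 mm down at about 24 N; I don't have the judge's result.

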